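Hold the label printer's cover at its balance point

ROBOT

A 6-joint arm with a two-finger parallel gripper is mounted at the origin on the work surface. World frame = base frame: x ahead of the robot, y to its left, z up, the work surface at z = 0. Lengths are in m, angles in rad, forces in N, time in s.
With the tool pointing down it reaches from about 0.35 to 0.85 m from the base axis. Payload 8.1 kg.
Tool frame: the origin (TCP) lies at the very end of the fingers, on their centre line; the grasp point (between the pads) lies 19 mm behind it; z points along the fingers, y is the line along which they close (so a half turn about z gives the same grasp; the last joint's range is limited). The gripper opens to 93 mm and grips with 3 to 60 N. Pads are 15 mm wide; open, the fingers measure 128 mm over their backs; the gripper's body (75 mm by 188 mm) begins 65 mm behind the grasp point.
Start: joints at [-1.344, 0.13, 1.488, -0, 1.523, -0.085], TCP at [0.184, -0.571, 0.219] pointing down, gripper open.
Joint ranges: [-2.96, 2.96], [-0.89, 2.26], [0.02, 2.5], [-1.34, 4.48], [0, 2.73], [-2.66, 2.66]. Speed limits (rad/s): [2.39, 2.39, 2.79, 3.14, 3.14, 3.14].

INTERFACE

Orientations are given as a rotation vector (axis times angle).
In Python, from plant import robot gives the robot as it stands. The module is installed in compiled form; this text tells all that it offers.
- The arm moves only by the tool play_rows, never from a script. Its argument "increments" is text: rows parted by semicolons, each of 5 numbers parted by spaces: the shift along the tool's x, y, z in mm, then the turn about the tool's z in degrees, then the closure, from -1 (fully open) to 1 (shut). In form: dx dy dz yaw claw; .... A call has 1 to 20 rows; each row is the pose to reach, as a shift and turn from the pose commanded when the call began, along the tool's axes at that moment; what a row does not reach only later rows make up. A row lasts 1/10 s, in which the tool goes at most 50 mm and 8.59 degrees, less where a joint would pass 70% of its speed; a pose out of reach is approached as far as the arm can. A call with a gripper value outside its range is refused whole. The fingers move at their own pace and stop on an object; "force" is the grip in N (left out, the last holds). Time passes only in rows, so rows that repeat a pose let the fingers close. It gives the time, the measured TCP pose, the force, the opening and the grip force at its end, in the units of the state.
- robot.read_state(): the state, without advancing time (a new reading comes with each control period).
- robot.read_camera(name): name is "scene" or "top" or "wrist"; returns the picture (480x640x3 uint8, blue, green, red); there is no depth.
- robot.calibration(name): a dict with "vertical_fov" (degrees; the focal length in pixels is half the picture's height over the tangent of half this angle, whatever the lens; pixels are square), "cx", "cy" (the principal point, pixels), "D" ([k1, k2, p1, p2, k3] as OpenCV has them; the pictures are not rectified), "rvec" (rotation vector, rad) and "tvec" (3), from world to camera coordinates, as OpenCV has them. Camera axes: x right, y down, z forward; pixel columns grow to the right and rows downward; lengths in m; the calibration is good to about 2 mm. A picture is of the moment at which its call begins: read the wrist's pose just before it. calibration takes no time and is no camera call; for the wrist camera it gives the pose at the moment of the call.
- robot.close_job(): hands the job in; it is judged then, once.
Trained networks look in the newest picture that a camera, given by its name, has taken for a name from the list of things; names that differ only in an ending like _2 or _b are one class to them, and where a whole thing is asked for, a point or a joint stands for the part that bears it (a point fixed in the world has none). Each returns a list of dicts, best first, with "conf" (0 to 1); they miss things now and then, are a little off and sometimes report something else, mostly with a low value. They report only what shows in the picture. A call takes as long as a camera call. They do not tell look-alikes from the thing itself.
- robot.recognise(camera, query): "centre" ([x, y, z] in m, in world coordinates, good to about 4 mm: the middle of the surface that is visible of it).
- robot.regions_of(camera, query): "pixels" (480x640 bool, what is visible of it).
- robot.landmark_of(camera, query): "centre" ([x, y, z] in m, in world coordinates, good to about 4 mm: a listed point, or the origin of a listed thing).
The state is a dict: "t": time; "q": joint angles; "dq": joint speeds; "joint_torque": joint torques, N m; "tool_pos": TCP position; "orientation": TCP orientation; "force": force on the tool from outside, world axes, zero at the start; "wrist_torque": the same for the moment, N m; "opening": finger opening in m; "gripper_force": force on a finger pad.
Only numpy, scipy, OpenCV 4.12 (cv2) and the standard library are available. Lean on these libraries where they do the work, as an engineer would, in place of code of your own. Each camera call takes 0.05 s, during which the arm holds its last target. There are 200 camera calls.

TASK

The label printer needs a new roll, and the fresh one is standing on its cover: lift that roll off and set it down standing on its end on the bench, without dropping it. Then grip the cover by its lift tongue and ease it up to its balance point, where it would fall neither shut nor back, not letting it drop shut or go over the back. Finish while still gripping the tongue and keeping the cover still at that point, so that I can change the roll inside; leave the other things on the bench where they are.

Things in the scene. Friction and masses are not known exactly. Their poses are not given: they have to be found in the camera images.
- printer: desktop label printer, grey base and white hinged cover, fixed to the bench; 210 mm deep (x), 170 wide (y), 150 high with the cover shut. Origin: centre of its underside; x points from its front to its rear, z up. Flat top of the shut cover: z = 150 mm, x = -60 to 100, y = -85 to 85 mm. The base's low front deck (top at z = 50 mm) reaches to x = -105 mm below the tongue
- cover (a joint): opening angle of the cover, rad: 0 shut, grows as its front edge rises and swings up and back; end stop at 1.8. A hollow plastic shell of about 0.45 kg on a free hinge with no stay. Its centre of gravity (84 mm in front of and 36 mm above the hinge line when shut) stands straight above the hinge at 1.17 rad (67 degrees), its balance point: below it the cover falls shut, above it falls back
- cover_hinge (a point): middle of the cover's hinge line, 90 mm behind the printer's centre (printer x = +90 mm) and 95 mm above the bench. The hinge line runs along the printer's y
- cover_tongue (a point): grip point of the cover's lift tongue, 13 mm from its tip; moves with the cover, 193 mm before and 20 mm above the hinge line when shut. A flat white bar in the middle of the cover's front edge, 26 mm wide (y), 10 thick, 37 long; level when the cover is shut, pinched across its width from above, 60 mm free below. Pinched at 20 to 30 N it turns between the fingers as the cover swings
- roll: fresh roll of labels, white paper on a brown cardboard core, standing on its end on the printer's cover: 56 mm outer diameter, 57 mm high, hole 27 mm, about 0.13 kg. Origin: centre of its underside; z along its core, up
- kit_tray: white tray 200 x 140 x 40 mm with a stack of yellow packets up to 60 mm high; bystander. Origin: centre of its underside, x along its 200 mm side
- dispenser: black desk tape dispenser 150 x 55 mm, 100 mm high, with a roll of brown tape; bystander. Origin: centre of its underside, x along its 150 mm side
- mug: blue ceramic mug, 80 mm across, 95 mm high, handle at its +y side; bystander. Origin: centre of its underside
There are look-alikes about, which are no part of the job. What is meant by the roll is not green, and is the larger of those in its own colour.

How it is judged:
By the outcome, as a careful person would: the job done as asked, in the order asked, and still so for the second after the job is handed in, while the arm keeps its last pose, push and grip.
It also fails if it takes over 58 s, if anything falls off the work surface, if the arm or the gripper's body presses on something with over 40 N, if the wrist force passes 120 N, or if a joint passes its speed limit or range.

## Working session

There is one attempt and no reset: what is moved stays moved. The work goes in short steps, Python scripts to look and compute and a tool call to move; the robot and the scene stay as the last step left them, time stands still between calls to the robot, and variables do not carry over. Pictures are saved under pics/ and viewed, at most 10 in all, crops included, and the job is handed in when it is done.

Besides the shell and the picture viewer there is one more tool, called after "Emit:" as name(argument=value, ...) on one line, values as JSON. play_rows: Moves the arm, as the interface text tells. Its arguments: {"type":"object","properties":{"increments":{"type":"string"},"force":{"type":"number"}},"required":["increments"]}

```bash
mkdir -p pics
python3 - <<'E'
from plant import robot
import cv2,numpy as np
s=robot.read_state();print(s)
for c in("scene","top"):
    im=robot.read_camera(c);cv2.imwrite(f"pics/{c}0.png",im)
    print(c,{k:np.round(v,3).tolist() for k,v in robot.calibration(c).items()})
    for q in("printer","roll","cover_hinge","cover_tongue","kit_tray","dispenser","mug"):
        for d in robot.landmark_of(c,q)[:5]: print(c,q,np.round(d["centre"],3),round(d["conf"],2))
E
```

```text
{'t': 0.0, 'q': array([-1.34441050e+00,  1.31143999e-01,  1.48922101e+00, -3.57960270e-05,
        1.52298059e+00, -8.53961426e-02]), 'dq': array([-0.00142114,  0.0009795 ,  0.00067647,  0.00093156, -0.00071303,
        0.00061692]), 'joint_torque': array([-1.08967934e-04, -5.59834528e+01, -4.91760957e+01,  7.65342289e-02,
        3.49036662e-02, -1.55046887e-04]), 'tool_pos': array([ 0.18394257, -0.57054385,  0.21762968]), 'orientation': array([-3.10177107e+00, -4.87496355e-01,  2.49831554e-04]), 'force': array([-0.12963185,  0.00615172,  0.48677918]), 'wrist_torque': array([-0.01967881,  0.03003521, -0.01347871]), 'gripper_force': 0.0, 'opening': 0.09311845086237441}
scene {'vertical_fov': 53.381, 'cx': 303.736, 'cy': 246.288, 'D': [-0.105, 0.0, 0.0, 0.0, 0.0], 'rvec': [0.754, 2.701, -0.926], 'tvec': [0.478, -0.138, 1.619]}
scene printer [ 0.599  0.121 -0.006] 0.68
scene roll [0.759 0.074 0.   ] 0.79
scene roll [0.644 0.098 0.157] 0.76
scene roll [ 0.678 -0.033 -0.001] 0.65
scene cover_hinge [0.689 0.119 0.094] 0.69
scene cover_tongue [0.494 0.116 0.118] 0.82
scene kit_tray [ 0.596 -0.51   0.002] 0.55
scene dispenser [ 0.539  0.475 -0.   ] 0.63
scene dispenser [ 0.601  0.118 -0.001] 0.35
scene mug [0.364 0.296 0.002] 0.81
top {'vertical_fov': 45.023, 'cx': 315.994, 'cy': 234.641, 'D': [-0.172, 0.0, 0.0, 0.0, 0.0], 'rvec': [2.162, -2.035, 0.224], 'tvec': [-0.013, 0.576, 1.624]}
top printer [ 0.597  0.119 -0.   ] 0.64
top roll [0.765 0.075 0.002] 0.74
top roll [ 0.682 -0.042 -0.001] 0.74
top roll [0.643 0.095 0.151] 0.63
top cover_tongue [0.497 0.118 0.113] 0.73
top kit_tray [ 0.594 -0.508  0.001] 0.84
top kit_tray [0.366 0.296 0.   ] 0.28
top dispenser [ 0.536  0.473 -0.002] 0.91
top mug [ 0.365  0.298 -0.   ] 0.55
```

View pics/scene0.png

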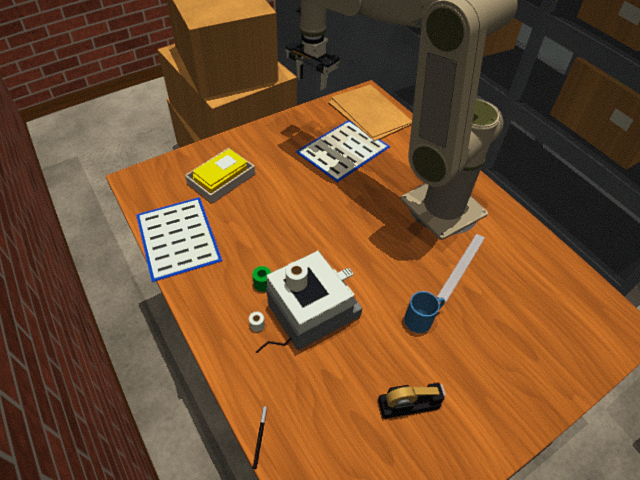

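View pics/top0.png

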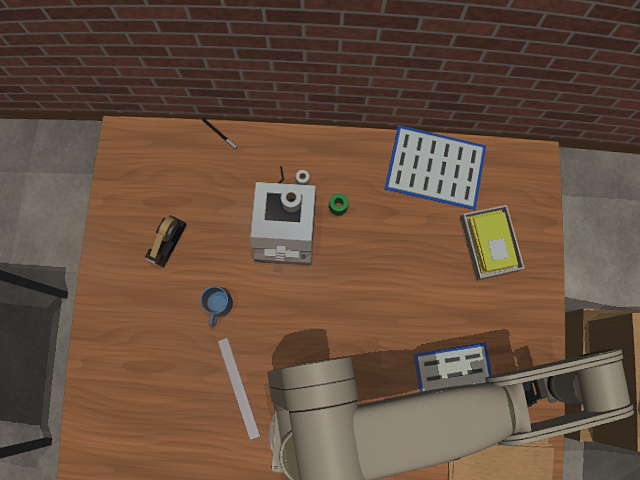

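Scene view: the wanted roll stands on the cover at (296,275), a green look-alike is at (261,277) and a smaller white one on the bench at (256,321). The top view agrees: roll at (291,199), printer tongue at (280,253). I'll go above the roll now.

Emit:
play_rows(increments="0 0 -50 0 -1; 30 -20 -100 4 -1; 642 -494 -122 17.9 -1; 642 -494 -122 17.9 -1; 642 -494 -122 17.9 -1; 642 -494 -122 17.9 -1; 642 -494 -122 17.9 -1; 642 -494 -122 17.9 -1; 642 -494 -122 17.9 -1; 642 -494 -122 17.9 -1; 642 -494 -122 17.9 -1; 642 -494 -122 17.9 -1; 642 -494 -122 17.9 -1; 642 -494 -122 17.9 -1; 642 -494 -122 17.9 -1; 642 -494 -122 17.9 -1; 642 -494 -122 17.9 -1; 642 -494 -122 17.9 -1; 642 -494 -122 17.9 -1; 642 -494 -122 17.9 -1", force=20)

```text
t: 2.8
tool_pos: [0.6436, 0.0967, 0.34]
orientation: [3.141, 0.001, -0.002]
force: [0.3, -0.1, 0.1]
opening: 0.0931
gripper_force: 0.0
```

```bash
cat > h.py <<'E'
from plant import robot
import cv2,numpy as np
from scipy.spatial.transform import Rotation as R
def st():
    s=robot.read_state();r=R.from_rotvec(s["orientation"]);m=r.as_matrix()
    print("t %.2f"%s["t"],"tcp",np.round(s["tool_pos"],4),"yaw",round(np.degrees(np.arctan2(m[1,0],m[0,0])),2),"zax",np.round(m[:,2],3),"F",np.round(s["force"],1),"open",round(s["opening"],4),"grip",round(s["gripper_force"],1),"dq",np.abs(s["dq"]).max().round(3))
    return s,m
def to(target,s,m): print("shift to",target,np.round(m.T@(np.array(target)-s["tool_pos"])*1000,1))
def rays(c,px):
    k=robot.calibration(c);f=240/np.tan(np.radians(k["vertical_fov"]/2))
    K=np.array([[f,0,k["cx"]],[0,f,k["cy"]],[0,0,1]])
    u=cv2.undistortPoints(np.array(px,float).reshape(-1,1,2),K,np.array(k["D"])).reshape(-1,2)
    Rm=cv2.Rodrigues(np.array(k["rvec"]))[0];o=-Rm.T@np.ravel(k["tvec"])
    return o,np.c_[u,np.ones(len(u))]@Rm
def plane(c,px,z):
    o,d=rays(c,px);return o+d*((z-o[2])/d[:,2])[:,None]
def look(c,name,qs):
    im=robot.read_camera(c);cv2.imwrite(f"pics/{name}.png",im)
    for q in qs:
        for d in robot.landmark_of(c,q)[:4]: print(c,q,np.round(d["centre"],4),round(d["conf"],2))
    return im
E
python3 - <<'E'
from h import *
s,m=st()
look("wrist","w1",["roll","cover_tongue","printer"])
print({k:np.round(v,3).tolist() for k,v in robot.calibration("wrist").items()})
E
```

```text
t 2.80 tcp [0.6436 0.0967 0.34  ] yaw 0.05 zax [-0.001 -0.    -1.   ] F [ 0.3 -0.1  0.1] open 0.0931 grip 0.0 dq 0.033
wrist roll [ 0.7593  0.0755 -0.0009] 0.79
wrist roll [ 0.6751 -0.0425  0.0018] 0.76
wrist roll [0.6428 0.0991 0.1493] 0.55
wrist cover_tongue [0.493  0.1178 0.1118] 0.58
{'vertical_fov': 67.735, 'cx': 321.615, 'cy': 238.704, 'D': [-0.048, 0.0, 0.0, 0.0, 0.0], 'rvec': [-2.089, 2.092, 0.259], 'tvec': [0.096, 0.566, 0.665]}
```

View pics/w1.png

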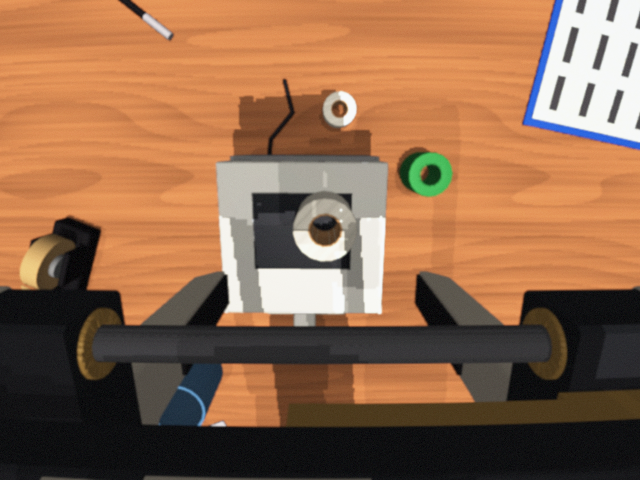

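The wrist view has the roll's top ring at about (325,224). The cover's rear top corners are at (218,163) and (387,161), its front ones at (229,313) and (382,313).

Run:
```python
from h import *
im=cv2.imread("pics/w1.png")
print("corners",plane("wrist",[(218,163),(387,161),(229,313),(382,313)],.15).round(4).tolist())
print("ring top c",plane("wrist",[(325,223),(324,228)],.207).round(4).tolist(), plane("wrist",[(293,228),(356,228)],.207).round(4).tolist())
# same in top camera
print("core ctr hole",plane("wrist",[(324,231)],.207).round(4).tolist())
r=[x for x in robot.regions_of("wrist","roll")]
for x in r[:4]:
    y,xx=np.nonzero(x["pixels"]);print(x["conf"],xx.min(),xx.max(),y.min(),y.max())
```

```text
corners [[0.6979, 0.197, 0.15], [0.6993, 0.0311, 0.15], [0.5375, 0.1965, 0.15], [0.5374, 0.0296, 0.15]]
ring top c [[0.6492, 0.0923, 0.207], [0.6448, 0.0932, 0.207]] [[0.6448, 0.1198, 0.207], [0.6448, 0.0657, 0.207]]
core ctr hole [[0.6422, 0.0932, 0.207]]
0.93 399 452 152 197
0.86 323 355 91 127
0.64 293 356 191 260
```

Emit:
play_rows(increments="0 2 40 0 -1; 0 2 80 0 -1; 0 2 120 0 -1; 0 2 145 0 -1; 0 2 160 0 -1; 0 2 170 0 -1; 0 2 176 0 -1; 0 2 176 0 -1; 0 2 176 0 0.2; 0 2 176 0 0.4; 0 2 176 0 0.6; 0 2 176 0 0.8; 0 2 176 0 0.8; 0 2 176 0 0.8; 0 2 176 0 0.8", force=20)

```text
t: 4.55
tool_pos: [0.6437, 0.0941, 0.1648]
orientation: [-3.142, 0.001, -0.0]
force: [-0.7, 0.2, 0.6]
opening: 0.0564
gripper_force: 20.0
```

Emit:
play_rows(increments="0 0 -10 0 0.8; 0 0 -35 0 0.8; 0 0 -65 0 0.8; 0 0 -80 0 0.8; -15 25 -80 0 0.8; -35 60 -80 0 0.8; -58 100 -80 0 0.8; -82 140 -80 0 0.8; -106 180 -80 0 0.8; -126 214 -60 0 0.8; -138 234 -30 0 0.8; -144 244 10 0 0.8; -144 244 50 0 0.8; -144 244 85 0 0.8; -144 244 112 0 0.8; -144 244 130 0 0.8; -144 244 140 0 0.8; -144 244 145 0 0.8; -144 244 147 0 0.8; -144 244 147 0 0.8")

```text
t: 6.55
tool_pos: [0.5001, -0.1501, 0.0185]
orientation: [3.141, -0.001, 0.002]
force: [-0.3, -0.0, -2.0]
opening: 0.0563
gripper_force: 20.0
```

Run:
```python
from h import *
s,m=st()
look("scene","s2",["roll"])
```

```text
t 6.55 tcp [ 0.5001 -0.1501  0.0185] yaw -0.03 zax [ 0.001 -0.    -1.   ] F [-0.3 -0.  -2. ] open 0.0563 grip 20.0 dq 0.009
scene roll [ 0.6787 -0.0354 -0.0021] 0.81
scene roll [0.7565 0.0736 0.0014] 0.78
scene roll [ 0.4973 -0.1481  0.0053] 0.49
```

Still held, about 3 mm above the bench. I'll ease down to contact, then release.

Emit:
play_rows(increments="0 0 1 0 0.8; 0 0 2 0 0.8; 0 0 3 0 0.8; 0 0 3.5 0 0.8; 0 0 3.5 0 0.8")

```text
t: 7.15
tool_pos: [0.4997, -0.1499, 0.0148]
orientation: [3.141, -0.001, 0.0]
force: [-3.0, 1.1, 4.9]
opening: 0.0562
gripper_force: 20.0
```

Emit:
play_rows(increments="0 0 0 0 0; 0 0 0 0 -1; 0 0 0 0 -1; 0 0 0 0 -1; 0 0 0 0 -1; 0 0 -10 0 -1; 0 0 -40 0 -1; 0 0 -80 0 -1; 0 0 -120 0 -1; -10 -40 -160 0 -1; -25 -90 -200 0 -1; -40 -140 -235 0 -1; -50 -190 -235 0 -1; -60 -235 -235 0 -1; -70 -260 -235 0 -1; -70 -266 -235 0 -1; -70 -266 -235 0 -1; -70 -266 -235 0 -1")

```text
t: 8.95
tool_pos: [0.4298, 0.1154, 0.2493]
orientation: [3.141, -0.0, 0.0]
force: [-0.2, -0.2, -0.3]
opening: 0.0929
gripper_force: 0.0
```

Run:
```python
from h import *
s,m=st()
look("wrist","w3",["cover_tongue","printer"])
look("top","t3",["roll","cover_tongue","cover_hinge"])
look("scene","s3",["roll","cover_tongue","cover_hinge","printer"])
```

```text
t 8.95 tcp [0.4298 0.1154 0.2493] yaw -0.02 zax [ 0.    -0.001 -1.   ] F [-0.2 -0.2 -0.3] open 0.0929 grip 0.0 dq 0.029
wrist cover_tongue [0.497  0.1171 0.1124] 0.72
wrist printer [0.5979 0.1155 0.0007] 0.67
top roll [ 0.4992 -0.1517 -0.0034] 0.76
top roll [ 7.61e-01  7.45e-02 -5.00e-04] 0.62
top roll [ 0.6834 -0.0395  0.0016] 0.53
top cover_hinge [0.5988 0.1187 0.0013] 0.68
scene roll [ 0.4989 -0.147   0.001 ] 0.96
scene roll [ 7.589e-01  7.600e-02 -5.000e-04] 0.72
scene roll [ 0.679  -0.034   0.0012] 0.61
scene cover_tongue [0.4948 0.1201 0.1168] 0.65
scene cover_hinge [0.6887 0.1213 0.0956] 0.85
scene printer [ 0.5994  0.1172 -0.004 ] 0.56
```

View pics/w3.png

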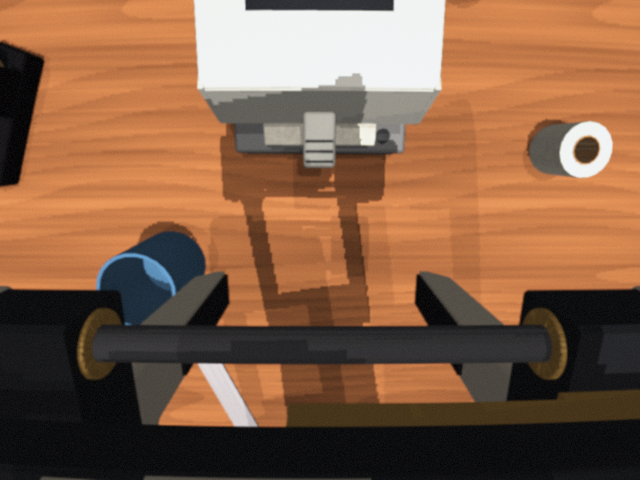

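View pics/s3.png

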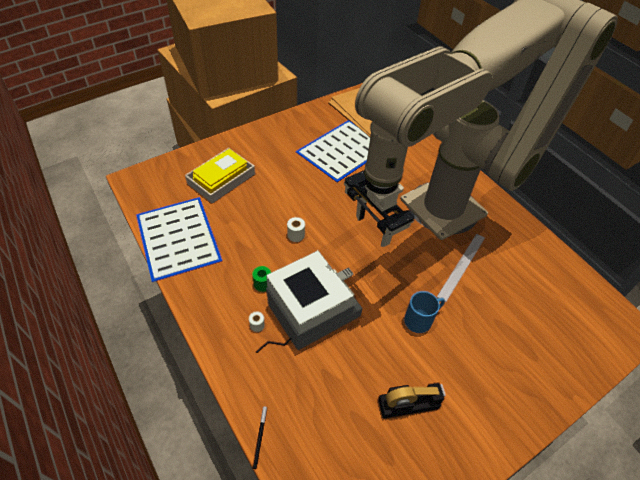

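The roll stands upright on the bench (scene (296,230)). In the wrist view the tongue spans columns 303–335, from row 112 to its tip at about row 162.

Run:
```python
from h import *
s,m=st()
print("tongue tip L/R top",plane("wrist",[(303,160),(335,160),(304,113),(334,113)],.12).round(4).tolist())
print("cover front edge",plane("wrist",[(198,88),(440,88)],.15).round(4).tolist())
to((.4955,.1165,.115-.017),s,m)
```

```text
t 9.55 tcp [0.4296 0.1161 0.2491] yaw -0.05 zax [-0. -0. -1.] F [ 0.1 -0.1  0.2] open 0.0927 grip 0.0 dq 0.004
tongue tip L/R top [[0.4883, 0.1314, 0.12], [0.4883, 0.1056, 0.12], [0.5246, 0.1302, 0.12], [0.5246, 0.1066, 0.12]]
cover front edge [[0.5391, 0.2028, 0.15], [0.539, 0.0336, 0.15]]
shift to (0.4955, 0.1165, 0.098) [ 65.9  -0.5 151.1]
```

Emit:
play_rows(increments="30 -2 0 0 -1; 60 -2 20 0 -1; 66 -2 50 0 -1; 66 -2 85 0 -1; 66 -2 115 0 -1; 66 -2 137 0 -1; 66 -2 148 0 -1; 66 -2 152 0 -1; 66 -2 152 0 -1; 66 -2 152 0 0.2; 66 -2 152 0 0.5; 66 -2 152 0 0.8; 66 -2 152 0 0.8; 66 -2 152 0 0.8; 66 -2 152 0 0.8; 66 -2 152 0 0.8; 66 -2 152 0 0.8", force=25)

```text
t: 11.25
tool_pos: [0.4956, 0.1181, 0.0971]
orientation: [3.142, -0.001, -0.0]
force: [0.1, 0.8, -0.3]
opening: 0.0335
gripper_force: 0.0
```

Run:
```python
from h import *
s,m=st()
im=look("wrist","w4",[]); cv2.imwrite("pics/w4.png",im)
h=np.array([.6885,.095]);r=np.hypot(.193,.020);a0=np.arctan2(.020,.193)
p0=np.array([.4955,.115])
for th in np.linspace(0,1.17,30):
    p=h+r*np.array([-np.cos(a0+th),np.sin(a0+th)]);d=(p-p0)*1000
    print("%.3f: %.1f %.1f"%(th,d[0],-d[1]),end="; ")
```

```text
t 11.25 tcp [0.4956 0.1181 0.0971] yaw -0.04 zax [-0. -0. -1.] F [ 0.1  0.8 -0.3] open 0.0335 grip 0.0 dq 0.002
0.000: 0.0 -0.0; 0.040: 1.0 -7.8; 0.081: 2.2 -15.5; 0.121: 3.8 -23.2; 0.161: 5.7 -30.8; 0.202: 7.9 -38.3; 0.242: 10.4 -45.7; 0.282: 13.2 -53.0; 0.323: 16.3 -60.2; 0.363: 19.7 -67.2; 0.403: 23.3 -74.2; 0.444: 27.3 -80.9; 0.484: 31.5 -87.5; 0.524: 36.0 -94.0; 0.565: 40.7 -100.2; 0.605: 45.7 -106.2; 0.646: 50.9 -112.1; 0.686: 56.3 -117.7; 0.726: 62.0 -123.1; 0.767: 67.9 -128.3; 0.807: 73.9 -133.2; 0.847: 80.2 -137.9; 0.888: 86.7 -142.3; 0.928: 93.3 -146.5; 0.968: 100.1 -150.3; 1.009: 107.0 -154.0; 1.049: 114.1 -157.3; 1.089: 121.3 -160.3; 1.130: 128.7 -163.1; 1.170: 136.1 -165.5;
```

Emit:
play_rows(increments="0 0 0 0 0.8; 0 0 0 0 0.8; 0 0 0 0 0.8; 0 0 0 0 0.8", force=25)

```text
t: 11.7
tool_pos: [0.4955, 0.1175, 0.0971]
orientation: [3.141, -0.001, -0.0]
force: [-0.6, -4.8, 0.6]
opening: 0.0259
gripper_force: 25.0
```

Emit:
play_rows(increments="0.5 0.7 -4 0 0.8; 1.0 1 -7.8 0 0.8; 2.2 1 -15.5 0 0.8; 3.8 1 -23.2 0 0.8; 5.7 1 -30.8 0 0.8; 7.9 1 -38.3 0 0.8; 10.4 1 -45.7 0 0.8; 13.2 1 -53 0 0.8; 16.3 1 -60.2 0 0.8; 19.7 1 -67.2 0 0.8; 23.3 1 -74.2 0 0.8; 23.3 1 -74.2 0 0.8; 23.3 1 -74.2 0 0.8")

```text
t: 13.0
tool_pos: [0.5189, 0.1173, 0.1714]
orientation: [-3.141, 0.001, 0.0]
force: [0.3, 3.5, -1.2]
opening: 0.0258
gripper_force: 25.0
```

Run:
```python
from h import *
s,m=st(); print(s["wrist_torque"])
look("wrist","w5",["cover_tongue"]);look("scene","s5",["cover_tongue","cover_hinge"])
```

```text
t 13.00 tcp [0.5189 0.1173 0.1714] yaw -0.03 zax [-0.  0. -1.] F [ 0.3  3.5 -1.2] open 0.0258 grip 25.0 dq 0.014
[ 0.61730116  0.08286774 -0.0932917 ]
wrist cover_tongue [0.5176 0.1146 0.1876] 0.73
scene cover_tongue [0.5157 0.1188 0.1889] 0.84
scene cover_hinge [ 0.4985 -0.153   0.0044] 0.15
```

Emit:
play_rows(increments="4 -0.4 -6.7 0 0.8; 8.2 -0.4 -13.3 0 0.8; 12.7 -0.4 -19.8 0 0.8; 17.4 -0.4 -26 0 0.8; 22.4 -0.4 -32 0 0.8; 27.6 -0.4 -37.9 0 0.8; 33 -0.4 -43.5 0 0.8; 38.7 -0.4 -48.9 0 0.8; 44.6 -0.4 -54.1 0 0.8; 50.6 -0.4 -59 0 0.8; 56.9 -0.4 -63.7 0 0.8; 63.4 -0.4 -68.1 0 0.8; 70 -0.4 -72.3 0 0.8; 73.4 -0.4 -74.2 0 0.8; 76.8 -0.4 -76.1 0 0.8; 76.8 -0.4 -76.1 0 0.8; 76.8 -0.4 -76.1 0 0.8; 76.8 -0.4 -76.1 0 0.8")

```text
t: 15.05
tool_pos: [0.596, 0.117, 0.2476]
orientation: [3.141, -0.002, 0.0]
force: [-0.4, -5.4, -3.0]
opening: 0.026
gripper_force: 25.0
```

Run:
```python
from h import *
s,m=st(); print(s["wrist_torque"])
look("wrist","w6",["cover_tongue"]);look("scene","s6",["cover_tongue","cover_hinge"]);look("top","t6",["cover_tongue"])
```

```text
t 15.05 tcp [0.596  0.117  0.2476] yaw -0.06 zax [ 0.    -0.001 -1.   ] F [-0.4 -5.4 -3. ] open 0.026 grip 25.0 dq 0.003
[-0.88529054  0.1179745  -0.04935924]
wrist cover_tongue [0.5913 0.1171 0.2611] 0.78
wrist cover_tongue [ 0.4974 -0.1466 -0.0049] 0.42
scene cover_tongue [0.5935 0.1208 0.2649] 0.59
top cover_tongue [0.5928 0.1161 0.2603] 0.66
```

View pics/s6.png

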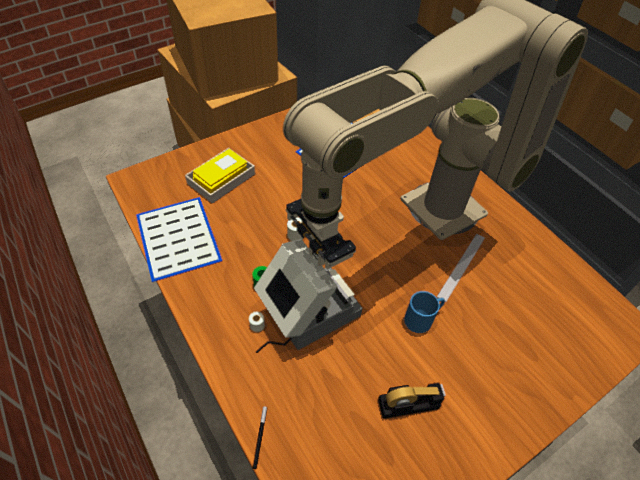

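The scene view shows the cover at about 55°, held by the tongue. I'll go on to about 1.13 rad and then measure the angle from the cover's corners.

Emit:
play_rows(increments="3.5 0.3 -1.8 0 0.8; 6.9 0.5 -3.7 0 0.8; 10.4 0.5 -5.3 0 0.8; 14 0.5 -7 0 0.8; 17.6 0.5 -8.5 0 0.8; 21.2 0.5 -10 0 0.8; 25 0.5 -11.4 0 0.8; 28.6 0.5 -12.8 0 0.8; 28.6 0.5 -12.8 0 0.8; 28.6 0.5 -12.8 0 0.8; 28.6 0.5 -12.8 0 0.8")

```text
t: 16.5
tool_pos: [0.6244, 0.1169, 0.2603]
orientation: [3.141, -0.001, 0.001]
force: [1.3, -4.5, -3.4]
opening: 0.026
gripper_force: 25.0
```

```bash
cat >> h.py <<'E'
def proj(c,P):
    k=robot.calibration(c);f=240/np.tan(np.radians(k["vertical_fov"]/2))
    K=np.array([[f,0,k["cx"]],[0,f,k["cy"]],[0,0,1]])
    return cv2.projectPoints(np.array(P,float),np.array(k["rvec"]),np.array(k["tvec"]),K,np.array(k["D"]))[0].reshape(-1,2)
def cover(th,hx=.6885,hy=.117):
    P=[]
    for a,b,y in((-150,55,85),(-150,55,-85),(10,55,-85),(10,55,85)):
        v=np.array([a,b])/1000;c,s=np.cos(th),np.sin(th)
        P.append((hx+c*v[0]+s*v[1],hy+y/1000,.095-s*v[0]+c*v[1]))
    return P
E
python3 - <<'E'
from h import *
s,m=st();print(s["wrist_torque"])
im0=cv2.imread("pics/s3.png");im=look("scene","s7",["cover_tongue"]);look("top","t7",["cover_tongue"])
for t in(1.05,1.13,1.21):print(t,proj("scene",cover(t)).round(1).tolist())
print(0,proj("scene",cover(0)).round(1).tolist())
def crop(i,x,y,n=100):return cv2.resize(i[y:y+n,x:x+n],(400,400),interpolation=cv2.INTER_NEAREST)
cv2.imwrite("pics/c7.png",np.hstack([crop(im0,262,245),crop(im,240,245)]))
E
```

```text
t 16.50 tcp [0.6244 0.1169 0.2603] yaw -0.03 zax [ 0. -0. -1.] F [ 1.3 -4.5 -3.4] open 0.026 grip 25.0 dq 0.003
[-0.76338963  0.03604953 -0.04692137]
scene cover_tongue [0.6222 0.12   0.2788] 0.94
top cover_tongue [0.6207 0.1154 0.2749] 0.47
1.05 [[313.2, 294.4], [276.8, 244.6], [252.5, 288.9], [284.5, 338.3]]
1.13 [[308.6, 296.5], [272.4, 246.2], [252.2, 290.0], [284.1, 339.4]]
1.21 [[303.8, 298.8], [267.8, 248.2], [252.0, 291.0], [283.8, 340.3]]
0 [[352.8, 294.8], [317.2, 249.6], [265.9, 274.4], [299.3, 323.4]]
```

View pics/c7.png

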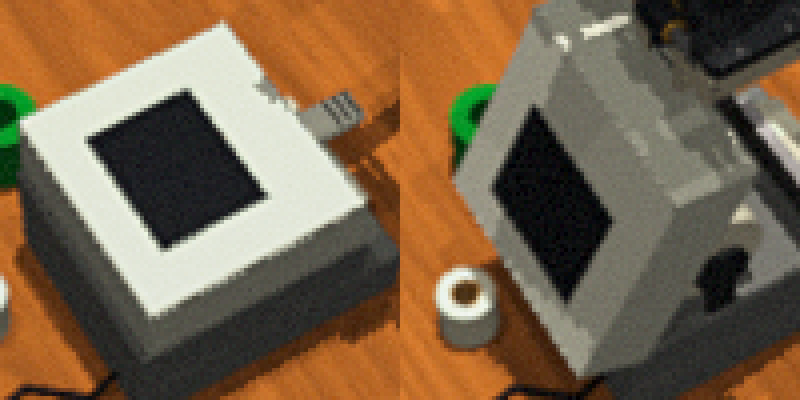

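Crop: the shut cover's corners lie within about 1 px of the model. In the opened cover the front corners are at (308.8,295.8) and (275,247), the rear ones at (253.8,290) and (286.3,339.5). I'll fit the angle.

Run:
```python
from h import *
from scipy.optimize import least_squares as ls
A=np.array([(353.3,296.3),(317.5,250.5),(267,275.5),(300,324.5)])
B=np.array([(308.75,295.75),(275,247),(253.75,290),(286.25,339.5)])
f=ls(lambda p:(proj("scene",cover(0,*p))-A).ravel(),[.6885,.117]);print(f.x,f.fun.round(1))
h=f.x;g=ls(lambda p:(proj("scene",cover(p[0],*h))-B).ravel(),[1.1],diff_step=1e-3);print("th corners",g.x,g.fun.round(1))
def cen(n,x0,y0,x1,y1):
    im=cv2.imread(n).max(2)[y0:y1,x0:x1];nl,l,stt,c=cv2.connectedComponentsWithStats((im<60).astype(np.uint8))
    i=[k for k in range(1,nl)];i=max(i,key=lambda k:stt[k,4]);print(stt[i]);return c[i]+[x0,y0]
a=cen("pics/s3.png",280,262,332,312);b=cen("pics/s7.png",262,268,294,322)
p=plane("scene",[a],.15)[0];v=np.array([p[0]-h[0],.055]);print(a,b,p)
def pt(th):
    c,s=np.cos(th),np.sin(th);return proj("scene",[(h[0]+c*v[0]+s*v[1],p[1],.095-s*v[0]+c*v[1])])[0]
for th in np.arange(1.05,1.25,.02):print(round(th,2),pt(th).round(1),end=" ")
```

```text
[0.68889311 0.12082702] [ 0.3 -0.3  0.4  0.1 -0.6 -0.  -0.1  0.2]
th corners [1.10773911] [ 1.9  1.4 -0.8 -0.1 -1.   0.8 -1.5  0.8]
[  4   6  44  39 905]
[  1   4  30  49 737]
[305.51823204 286.6519337 ] [277.51153324 295.74898236] [0.62919224 0.11838113 0.15      ]
1.05 [279.1 294.8] 1.07 [278.5 295.1] 1.09 [278.  295.5] 1.11 [277.5 295.9] 1.13 [276.9 296.2] 1.15 [276.4 296.6] 1.17 [275.9 297. ] 1.19 [275.3 297.4] 1.21 [274.8 297.8] 1.23 [274.3 298.2]
```

Emit:
play_rows(increments="2.5 0 -0.9 0 0.8; 5 -0.0 -1.8 0 0.8; 7.5 0 -2.5 0 0.8; 10 0 -3.2 0 0.8; 10 0 -3.2 0 0.8; 10 0 -3.2 0 0.8; 10 0 -3.2 0 0.8")

```text
t: 17.4
tool_pos: [0.6342, 0.1168, 0.2635]
orientation: [3.141, -0.001, -0.0]
force: [-0.3, -5.9, -3.2]
opening: 0.0255
gripper_force: 25.0
```

Run:
```python
from h import *
s,m=st()
im=look("scene","s8",["cover_tongue"])
nl,l,stt,c=cv2.connectedComponentsWithStats((im.max(2)[266:324,260:294]<60).astype(np.uint8))
i=max(range(1,nl),key=lambda k:stt[k,4]);print(stt[i],c[i]+[260,266])
cv2.imwrite("pics/c8.png",cv2.resize(im[200:350,220:370],(600,600)))
```

```text
t 17.40 tcp [0.6342 0.1168 0.2635] yaw -0.04 zax [-0. -0. -1.] F [-0.3 -5.9 -3.2] open 0.0255 grip 25.0 dq 0.002
scene cover_tongue [0.6325 0.1196 0.2834] 0.83
[  3   7  28  48 685] [276.11824818 296.74160584]
```

View pics/c8.png

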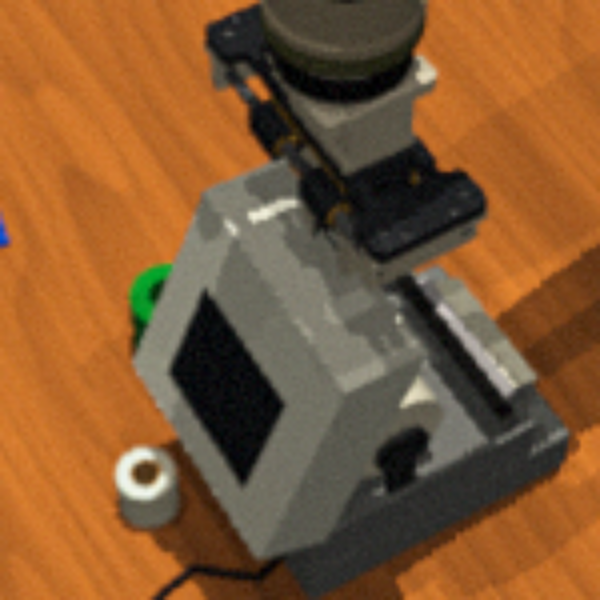

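The crop shows the cover held near 67° with the gripper on its tongue. Vision gives about 1.16 rad and the arm's travel about 1.18, either side of 1.17. Everything is still, so I'll hand in.

Run:
```python
from h import *
st();print(robot.close_job())
```

```text
t 17.50 tcp [0.6342 0.1169 0.2635] yaw -0.04 zax [-0. -0. -1.] F [-0.2 -4.5 -3.2] open 0.0257 grip 25.0 dq 0.001
the job is handed in; nothing more can be done
None
```

The job was handed in at 17.5 s: the roll stands upright on the bench, and the arm is holding the cover still by its tongue at about 1.17 rad, its balance point (two estimates gave 1.16 and 1.18).

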